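Hold a hasp strap's barrel in line between the lid knuckles

TASK

Raise the steel box's stiff lid to 60 degrees open and leave it standing there; then pick up the loose strap that has a barrel at its end and bring the barrel level into the gap between the two knuckles on the lid's front edge, so that the three holes line up for the hinge pin. Finish while holding the strap there, still and carried by the gripper alone, not resting on the lid; the pin is not put in, and the other things on the bench stay where they are.

Things in the scene. Friction and masses are not known exactly. Their poses are not given: they have to be found in the camera images.
- box: Sheet-steel box fixed to the bench on the left: 190 mm deep (its x), 260 mm wide (its y), rim 70 mm above the bench. Origin at the centre of its underside; x axis from its front (robot side) to its back, z up; yaw varies. Its lid is hinged along the back rim.
- lid (a joint): Angle of the box's lid in rad: 0 shut (flat on the rim), growing as the front edge is raised, limit 1.9; 60 degrees = 1.047. Stiff hinge: the lid stays where it is left; lifting takes about 6 to 9 N at the handle. Starts shut to a little ajar.
- lid_hinge (a point): Point on the lid's hinge axis, at the middle of the back rim (70 mm above the bench). The axis runs along the box's y.
- lid_handle (a point): Middle of the lid's round bar handle: 12 mm thick, 90 mm long between its end posts, parallel to the hinge axis, centred 70 mm left (+y) of the lid's middle. With the lid shut it is 222 mm in front of the hinge axis, 36 mm above it, and 32 mm ahead of the lid's edge. Pinched from above across its thickness, it turns between the fingers as the lid swings.
- lid_eye (a point): Middle of the gap between the two fixed knuckles on the lid's front edge, on their common axis (this point's y; turns with the lid): 208 mm in front of the hinge axis, 4 mm above it (lid shut), 65 mm right (-y) of the lid's middle. Knuckles: steel tubes 24 mm outside, 14 mm bore, 22 mm long, 34 mm apart. The lid's edge is 17 mm behind the axis.
- strap_grip (a point): Loose steel strap, about 0.3 to 0.43 kg, flat on the bench on the right: bar 122 x 28 x 6 mm, barrel at its far end, upright rib in its middle. This point is mid-rib, 30 mm above the underside, over the centre of mass. x along the strap to the barrel, y across it, z up. The rib (60 mm long, 8 thick, 6 to 46 mm above the underside) is pinched from above across y.
- strap_eye (a point): Centre of the strap's barrel: tube 24 mm outside, 14 mm bore, 28 mm long along the strap's y; 55 mm along the strap's x from strap_grip, 18 mm below it. Axes as strap_grip.
- plain_strap: Bystander: a second ribbed steel strap like the strap but with NO barrel, just a flat end; 150 x 28 mm, 46 mm tall over its rib. Origin under its middle, x along it. Its place may be swapped with the strap's. Leave it alone.
- pin: Bystander: the headed steel hinge pin, 10 mm thick, 108 mm long, lying on the bench; origin on the bench under its middle. Not needed now; leave it alone.
- disc: Bystander: flat dark grinding disc, 100 mm across, 6 mm thick, with a centre hole; origin under its centre. Leave it alone.
- clamp: Bystander: black bar clamp lying flat, about 240 x 110 mm, 26 mm high; origin under the bar's middle. Leave it alone.
- hammer: Bystander: hammer lying on the bench, left side; origin under it. Leave it alone.
- driver: Bystander: screwdriver lying on the bench; origin under it. Leave it alone.
- tin: Bystander: closed dark metal tin, 70 mm across, 80 mm high; origin under its centre. Leave it alone.
Not all that is in view belongs to the job. What is shaped like the part that bears strap_grip but turquoise or yellow is not meant.

How it is judged:
By the outcome, as a careful person would: the job done as asked, in the order asked, and still so for the second after the job is handed in, while the arm keeps its last pose, push and grip.
It also fails if it takes over 64 s, if anything falls off the work surface, if the arm or the gripper's body presses on something with over 40 N, if the wrist force passes 120 N, or if a joint passes its speed limit or range.

ROBOT

A 7-joint arm with a two-finger parallel gripper is mounted at the origin on the work surface. World frame = base frame: x ahead of the robot, y to its left, z up, the work surface at z = 0. Lengths are in m, angles in rad, forces in N, time in s.
With the tool pointing down it reaches from about 0.4 to 0.85 m from the base axis. Payload 10.4 kg.
Tool frame: the origin (TCP) lies midway between the tips of the shut fingers; the grasp point (between the pads) lies 19 mm behind it; z points along the fingers, y is the line along which they close (so a half turn about z gives the same grasp; the last joint's range is limited). The gripper opens to 87 mm and grips with 3 to 60 N. Pads are 19 mm wide; open, the fingers measure 117 mm over their backs; the gripper's body (75 mm by 190 mm) begins 51 mm behind the grasp point.
Start: joints at [-1.174, 0.332, -0.065, 1.46, 0.022, 1.35, -0.088], TCP at [0.255, 0.571, 0.223] pointing down, gripper open.
Joint ranges: [-2.6, 2.6], [-0.5, 2.12], [-1.47, 1.34], [0.16, 2.42], [-1.27, 4.41], [0.06, 2.06], [-2.6, 2.6]. Speed limits (rad/s): [2.22, 2.22, 2.79, 2.79, 3.14, 3.14, 3.14].

INTERFACE

Orientations are given as a unit quaternion [x, y, z, w].
In Python, from bench import r gives the robot as it stands.
- The arm moves only by the tool move_arm, never from a script. Its argument "targets" is a list of rows, each a list of 3 entries, a list of its own where there are three numbers: the shift along the tool's x, y, z in cm, then the turn, a rotation vector about the tool's x, y, z in rad, then the opening in per cent of the stroke, from 0 (shut) to 100 (fully open). In form: [[[x, y, z], [wx, wy, wz], gripper], ...]. A call has 1 to 20 rows; each row shifts and turns the commanded pose from where the row before left it, along the tool's axes as they then stand; what a row does not reach is not made up. A row lasts 1/8 s, in which the tool goes at most 62.5 mm and 10.7 degrees, less where a joint would pass 70% of its speed; a pose out of reach is approached as far as the arm can. A call with a gripper value outside its range is refused whole. The fingers move at their own pace and stop on an object; "grip_force" is the grip in N (left out, the last holds). Time passes only in rows, so rows that do not move let the fingers close. It gives the time, the measured TCP pose, the force, the opening and the grip force at its end, in the units of the state.
- r.read_state(): the state, without advancing time (a new reading comes with each control period).
- r.camera(name): name is "scene" or "top" or "wrist"; returns a dict with "image" (480x640x3 uint8, blue, green, red), "vertical_fov" (degrees; the focal length in pixels is half the picture's height over the tangent of half this angle, whatever the lens; pixels are square), "cx", "cy" (the principal point, pixels), "cam_to_world" (4x4, takes a point from camera to world coordinates). Camera axes: x right, y down, z forward; pixel columns grow to the right and rows downward; lengths in m; the calibration is good to about 2 mm. A picture is of the moment at which its call begins. There is no depth.
- r.close_job(): hands the job in; it is judged then, once.
The state is a dict: "time": time; "joint_positions": joint angles; "joint_vel": joint speeds; "joint_torque": joint torques, N m; "ee_pos": TCP position; "eef_rot": TCP orientation; "ft_force": force on the tool from outside, world axes, zero at the start; "torque": the same for the moment, N m; "width": finger opening in m; "grip_force": force on a finger pad.
Only numpy, scipy, OpenCV 4.12 (cv2) and the standard library are available. Lean on these libraries where they do the work, as an engineer would, in place of code of your own. Each camera call takes 0.05 s, during which the arm holds its last target. There are 200 camera calls.

## Working session

There is one attempt and no reset: what is moved stays moved. The work goes in short steps, Python scripts to look and compute and a tool call to move; the robot and the scene stay as the last step left them, time stands still between calls to the robot, and variables do not carry over. Pictures are saved under pics/ and viewed, at most 10 in all, crops included, and the job is handed in when it is done.

Besides the shell and the picture viewer there is one more tool, called after "Call:" by a JSON object that holds its "api" and its "payload", one argument or row to a line. move_arm: Moves the arm, as the interface text tells. Its arguments: {"type":"object","properties":{"targets":{"type":"array"},"grip_force":{"type":"number"}},"required":["targets"]}

```bash
ls; mkdir -p pics
python3 - <<'E'
from bench import r
import cv2,numpy as np
np.set_printoptions(precision=4,suppress=True)
for n in ["scene","top","wrist"]:
    c=r.camera(n); cv2.imwrite(f"pics/{n}0.png",c["image"]); print(n,c["vertical_fov"],c["cx"],c["cy"]); print(c["cam_to_world"])
print(r.read_state())
E
```

```text
pics
scene 51.64624909951416 318.3617305061748 243.88813977731067
[[ 0.3531  0.5883 -0.7275  1.2509]
 [ 0.9356 -0.2189  0.277  -0.2654]
 [ 0.0037 -0.7785 -0.6277  0.7542]
 [ 0.      0.      0.      1.    ]]
top 42.939308660273404 325.09642945162153 239.21379637437488
[[-0.0038 -0.9941  0.1087  0.3341]
 [-1.      0.0035 -0.0032  0.0209]
 [ 0.0028 -0.1087 -0.9941  1.4082]
 [ 0.      0.      0.      1.    ]]
wrist 60.74830628569425 319.35874832199994 239.80206690281247
[[ 0.4091  0.8753  0.2578  0.1825]
 [ 0.9125 -0.3921 -0.1166  0.6018]
 [-0.0009  0.2829 -0.9591  0.3843]
 [ 0.      0.      0.      1.    ]]
{'time': 0.15, 'joint_positions': array([-1.1736,  0.3327, -0.0647,  1.4607,  0.0216,  1.3499, -0.0885]), 'joint_vel': array([ 0.0008, -0.0016,  0.0004, -0.0023, -0.0001,  0.0005, -0.0007]), 'joint_torque': array([  0.0013, -62.3628,   0.0247, -39.0146,  -0.0615,   0.0372,
         0.0001]), 'ee_pos': array([0.2546, 0.5705, 0.222 ]), 'eef_rot': array([ 0.2084,  0.978 , -0.0005, -0.0001]), 'ft_force': array([ 1.2132, -0.6024, -0.7588]), 'torque': array([-0.0247,  0.0508, -0.0064]), 'grip_force': 0.0, 'width': 0.08732626962049625}
```

View pics/top0.png

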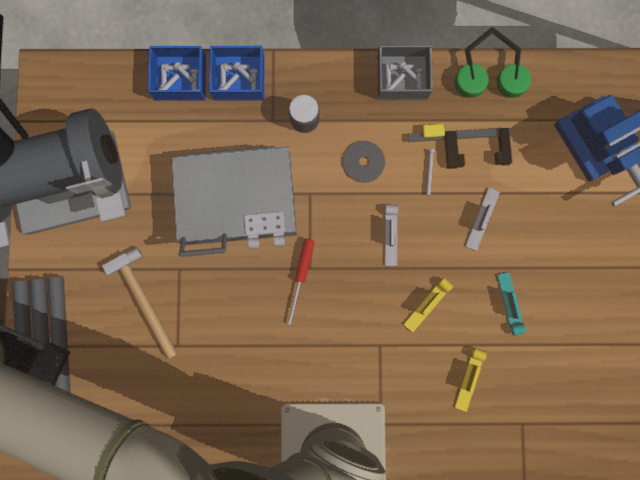

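View pics/scene0.png

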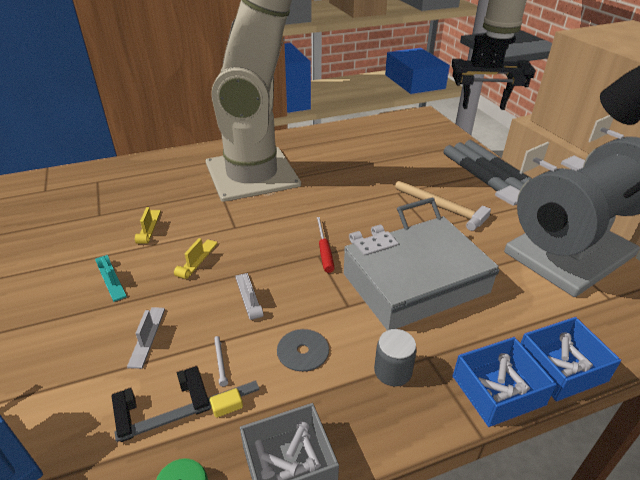

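The top view shows the box lid at pixels 173–295 × 148–250. Its handle bar runs from (181,253) to (225,248), and the knuckles are at about (253,242) and (279,241). The barrelled grey strap is at (391,235), with its barrel at the far end (391,210). The other grey strap, at (482,218), is flat-ended. The scene view agrees, with the barrel at (253,312).

```bash
cat > h.py <<'E'
import numpy as np, cv2
from scipy.spatial.transform import Rotation as R
np.set_printoptions(precision=4,suppress=True)
def K(c): return 240/np.tan(np.radians(c["vertical_fov"]/2))
def ray(c,p):
    T=c["cam_to_world"]; f=K(c)
    return T[:3,3],T[:3,:3]@np.array([(p[0]-c["cx"])/f,(p[1]-c["cy"])/f,1])
def onz(c,p,z):
    o,d=ray(c,p); return o+d*(z-o[2])/d[2]
def tri(*cps):
    A=np.zeros((3,3));b=np.zeros(3)
    for c,p in cps:
        o,d=ray(c,p); d=d/np.linalg.norm(d); M=np.eye(3)-np.outer(d,d); A+=M;b+=M@o
    return np.linalg.solve(A,b)
def proj(c,P):
    T=c["cam_to_world"]; q=T[:3,:3].T@(np.asarray(P)-T[:3,3]); return np.array([c["cx"],c["cy"]])+K(c)*q[:2]/q[2]
def step(s,P,Rt):
    "tool-frame shift (cm) and rotvec from state s to pose"
    R0=R.from_quat(s["eef_rot"]); return R0.inv().apply(np.asarray(P)-s["ee_pos"])*100,(R0.inv()*Rt).as_rotvec()
def down(yaw):  # tool x at yaw in world, z down
    return R.from_euler('z',yaw)*R.from_quat([1,0,0,0])
E
python3 - <<'E'
from h import *
from bench import r
c=r.camera("top"); s=r.camera("scene")
im=c["image"]
a=cv2.resize(im[140:260,165:300],None,fx=4,fy=4,interpolation=cv2.INTER_CUBIC)
b=cv2.resize(im[200:272,375:405],(200,480),interpolation=cv2.INTER_CUBIC)
cv2.imwrite("pics/c1.png",np.hstack([a,b]))
for n,p,z in [("hl",(181,253),.11),("hr",(225,248),.11),("bl",(173,155),.073),("br",(290,148),.073),("fr",(295,238),.08),("barrel",(391,210),.012),("strapend",(391,264),.006),("k1",(253,242),.075),("k2",(279,241),.075)]:
    print(n,onz(c,p,z))
print("tri handle",tri((c,(181,253)),(s,(437,202))),tri((c,(225,248)),(s,(401,211))))
E
```

```text
hl [0.4475 0.3243 0.11  ]
hr [0.4579 0.2306 0.11  ]
bl [0.6705 0.3555 0.073 ]
br [0.6856 0.0943 0.073 ]
fr [0.4822 0.0825 0.08  ]
barrel [ 0.5542 -0.1364  0.012 ]
strapend [ 0.4295 -0.1351  0.006 ]
k1 [0.4743 0.175  0.075 ]
k2 [0.4763 0.1179 0.075 ]
tri handle [0.45   0.3294 0.1062] [0.4589 0.2326 0.1105]
```

View pics/c1.png

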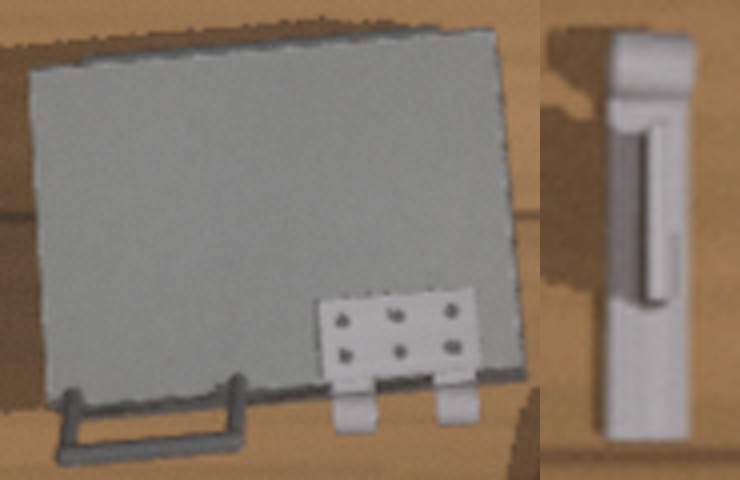

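Run:
```python
from h import *
from bench import r
s=r.read_state()
print(step(s,[.454,.279,.25],down(np.pi/2+.085)))
```

```text
(array([-30.0869, -18.505 ,  -2.7672]), array([-0.0005,  0.0003,  1.066 ]))
```

Call:
{"api": "move_arm", "payload": {
  "targets": [
    [[-4.3,-2.64,-0.4],[0,0,0],60],
    [[-4.3,-2.64,-0.4],[0,0,0],40],
    [[-4.3,-2.64,-0.4],[0,0,0],40],
    [[-4.3,-2.64,-0.4],[0,0,0],40],
    [[-4.3,-2.64,-0.4],[0,0,0],40],
    [[-4.3,-2.64,-0.4],[0,0,0],40],
    [[-4.3,-2.64,-0.4],[0,0,0],40],
    [[0,0,0],[0,0,0.178],40],
    [[0,0,0],[0,0,0.178],40],
    [[0,0,0],[0,0,0.178],40],
    [[0,0,0],[0,0,0.178],40],
    [[0,0,0],[0,0,0.178],40],
    [[0,0,0],[0,0,0.178],40],
    [[0,0,0],[0,0,0],40],
    [[0,0,0],[0,0,0],40]
  ]
}}

```text
time: 2.12
ee_pos: [0.4542, 0.2793, 0.2505]
eef_rot: [0.676, 0.737, 0.0, -0.0]
ft_force: [0.4, -0.1, -0.7]
width: 0.0348
grip_force: 0.0
```

Run:
```python
from h import *
from bench import r
s=r.read_state(); print(s["time"],s["ee_pos"],R.from_quat(s["eef_rot"]).as_matrix(),s["ft_force"],s["joint_positions"])
c=r.camera("wrist"); cv2.imwrite("pics/w1.png",c["image"]); print(c["cam_to_world"])
print(proj(c,[.449,.327,.108]),proj(c,[.458,.231,.108]))
```

```text
2.125 [0.4542 0.2793 0.2505] [[-0.087   0.9962 -0.0001]
 [ 0.9962  0.087   0.0001]
 [ 0.0001 -0.     -1.    ]] [ 0.3533 -0.1218 -0.651 ] [-0.83    0.11    0.2099  1.6734 -0.0235  1.3606 -0.5293]
[[ 0.9963  0.082   0.0238  0.4464]
 [ 0.0854 -0.9556 -0.2819  0.3564]
 [-0.0004  0.2829 -0.9592  0.413 ]
 [ 0.      0.      0.      1.    ]]
[319.609  160.8966] [320.5512 282.8543]
```

View pics/w1.png

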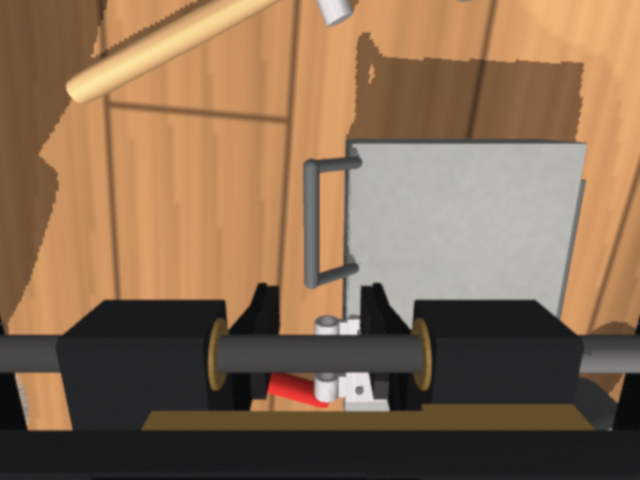

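The wrist view shows the handle bar from (311,163) to (312,284), vertical in the image. The lid's left corner is at (347,141), its far corner at (585,142), and the knuckles are at (327,325) and (327,388).

Run:
```python
from h import *
from bench import r
c=r.camera("wrist"); s=r.read_state(); t=r.camera("top")
for z in (.106,.11): print(onz(c,(311,163),z),onz(c,(312,284),z),onz(c,(311.5,223),z))
print(tri((c,(311.5,223)),(t,(202.9,252.2))), tri((c,(311,163)),(t,(165+67/4,140+455/4))),tri((c,(312,284)),(t,(165+235/4,140+440/4))))
print("knuck",onz(c,(327,357),.075+.012),"corner",onz(c,(347,141),.075),onz(c,(585,142),.075))
```

```text
[0.4428 0.3247 0.106 ] [0.4513 0.2286 0.106 ] [0.4468 0.2791 0.106 ]
[0.4429 0.3251 0.11  ] [0.4512 0.2303 0.11  ] [0.4468 0.2801 0.11  ]
[0.4482 0.2787 0.1055] [0.4446 0.3242 0.1055] [0.4521 0.2324 0.1155]
knuck [0.4708 0.1508 0.087 ] corner [0.4699 0.3414 0.075 ] [0.6606 0.3568 0.075 ]
```

Call:
{"api": "move_arm", "payload": {
  "targets": [
    [[0,-0.72,4],[0,0,0],35],
    [[0,0,4],[0,0,0],35],
    [[0,0,4],[0,0,0],35],
    [[0,0,2.5],[0,0,0],35],
    [[0,0,1.8],[0,0,0],35],
    [[0,0,0],[0,0,0],35],
    [[0,0,0],[0,0,0],0],
    [[0,0,0],[0,0,0],0],
    [[0,0,0],[0,0,0],0],
    [[0,0,0],[0,0,0],0]
  ],
  "grip_force": 40
}}

```text
time: 3.52
ee_pos: [0.4481, 0.2791, 0.0883]
eef_rot: [0.677, 0.736, 0.001, 0.0]
ft_force: [3.6, 0.5, 1.6]
width: 0.0104
grip_force: 39.4
```

Run:
```python
from h import *
from bench import r
s=r.read_state(); print(s["time"],s["ee_pos"],R.from_quat(s["eef_rot"]).as_matrix(),s["ft_force"],s["width"],s["grip_force"])
# arc increments in tool frame: tool y = box +x, tool z = down
rr=np.hypot(.222,.036); a0=np.arctan2(.036,.222)
a=a0+np.linspace(0,np.pi/3,16)
print(np.c_[np.diff(-rr*np.cos(a)),-np.diff(rr*np.sin(a))]*100)
```

```text
3.525 [0.4481 0.2791 0.0883] [[-0.0827  0.9966  0.002 ]
 [ 0.9966  0.0827  0.0013]
 [ 0.0011  0.0021 -1.    ]] [3.5886 0.5254 1.6348] 0.010417873201823524 39.39794786274433
[[ 0.3052 -1.5398]
 [ 0.4119 -1.5148]
 [ 0.5165 -1.4824]
 [ 0.6187 -1.4427]
 [ 0.7178 -1.396 ]
 [ 0.8134 -1.3426]
 [ 0.9051 -1.2826]
 [ 0.9924 -1.2163]
 [ 1.0748 -1.1441]
 [ 1.152  -1.0664]
 [ 1.2236 -0.9834]
 [ 1.2892 -0.8956]
 [ 1.3485 -0.8035]
 [ 1.4013 -0.7075]
 [ 1.4472 -0.608 ]]
```

Call:
{"api": "move_arm", "payload": {
  "targets": [
    [[0,0.31,-1.54],[0,0,0],0],
    [[0,0.41,-1.51],[0,0,0],0],
    [[0,0.52,-1.48],[0,0,0],0],
    [[0,0.62,-1.44],[0,0,0],0],
    [[0,0.72,-1.4],[0,0,0],0],
    [[0,0.81,-1.34],[0,0,0],0],
    [[0,0.91,-1.28],[0,0,0],0],
    [[0,0.99,-1.22],[0,0,0],0],
    [[0,1.07,-1.14],[0,0,0],0],
    [[0,1.15,-1.07],[0,0,0],0],
    [[0,1.22,-0.98],[0,0,0],0],
    [[0,1.29,-0.9],[0,0,0],0],
    [[0,1.35,-0.8],[0,0,0],0],
    [[0,1.4,-0.71],[0,0,0],0],
    [[0,1.45,-0.61],[0,0,0],0],
    [[0,0,0],[0,0,0],0],
    [[0,0,0],[0,0,0],0]
  ]
}}

```text
time: 5.65
ee_pos: [0.5881, 0.2905, 0.2574]
eef_rot: [0.677, 0.736, -0.002, -0.001]
ft_force: [9.7, 4.8, -23.9]
width: 0.01
grip_force: 41.7
```

Run:
```python
from h import *
from bench import r
s=r.read_state(); print(s["time"],s["ee_pos"],R.from_quat(s["eef_rot"]).as_matrix(),s["ft_force"],s["torque"],s["width"])
x=np.array([.9964,.085]); hp=.668  # hinge est at (0.447,.2787)+.222x
h0=np.array([.4475,.279])+.222*x
for dz in(.017,.019,.021):
  d=(h0-s["ee_pos"][:2])@x; z=s["ee_pos"][2]+dz-.07
  print(dz,d,z,np.hypot(d,z),np.degrees(np.arctan2(z,d)-np.arctan2(.036,.222)))
c=r.camera("wrist");cv2.imwrite("pics/w2.png",c["image"])
c=r.camera("scene");i=c["image"];cv2.imwrite("pics/s2.png",i)
c=r.camera("top");j=c["image"];cv2.imwrite("pics/t2.png",j)
cv2.imwrite("pics/c2.png",np.hstack([cv2.resize(i[100:320,330:530],(400,440)),cv2.resize(j[100:300,160:340],(396,440))]))
```

```text
5.65 [0.5881 0.2905 0.2574] [[-0.0831  0.9965 -0.0043]
 [ 0.9965  0.0831 -0.0027]
 [-0.0024 -0.0045 -1.    ]] [  9.6967   4.7781 -23.8549] [ 0.8051 -1.7843 -0.0455] 0.010030883626262017
0.017 0.08098207959615213 0.20436443536649823 0.21982474760223233 59.17237909312962
0.019 0.08098207959615213 0.20636443536649823 0.2216853116466022 59.36280623575948
0.021 0.08098207959615213 0.20836443536649824 0.2235482836912803 59.55006151380525
```

View pics/c2.png

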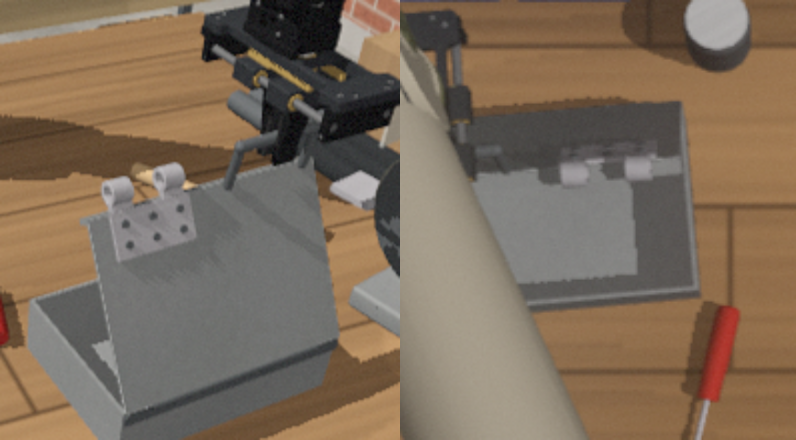

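The scene view shows the lid standing near 60°, with the knuckle end faces at about (388,198) and (414,191). The top view shows the tubes at about (239,178) and (268,176).

Run:
```python
from h import *
from bench import r
t=r.camera("top"); s=r.camera("scene")
x=np.array([.9964,.085]); h0=np.array([.4475,.279])+.222*x
T=lambda u,v:(160+(u-400)/2.2,100+v/2.2)
S=lambda u,v:(330+u/2,100+v/2)
for a,b in [((117,195),(651,166)),((168,182),(587,171))]:
    P=tri((s,S(*a)),(t,T(*b))); d=(h0-P[:2])@x; z=P[2]-.07
    print(P,proj(s,P)-S(*a),proj(t,P)-T(*b),d,np.hypot(d,z),np.degrees(np.arctan2(z,d))-1.1)
i=r.camera("wrist")["image"];
```

```text
[0.5865 0.1192 0.2521] [-2.5131  0.2432] [-2.1527 -1.0171] 0.09711240641096994 0.2063854165581615 60.83070417815444
[0.5824 0.1749 0.2511] [-2.2304  0.2656] [-1.9166 -0.9851] 0.09649223721906253 0.2052127240821646 60.852336082968066
```

View pics/w2.png

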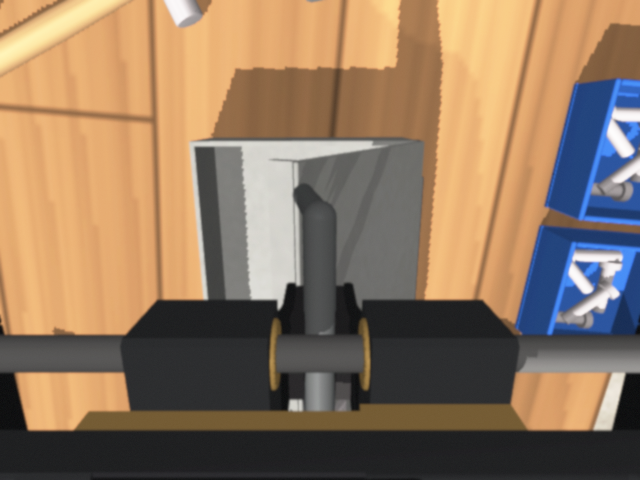

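Call:
{"api": "move_arm", "payload": {
  "targets": [
    [[0,-0.4,0.4],[0,0,0],0],
    [[0,-0.4,0.4],[0,0,0],0],
    [[0,0,0],[0,0,0],0]
  ]
}}

```text
time: 6.32
ee_pos: [0.5804, 0.2899, 0.254]
eef_rot: [0.677, 0.736, 0.0, -0.0]
ft_force: [0.7, 0.3, -0.8]
width: 0.0105
grip_force: 39.7
```

Call:
{"api": "move_arm", "payload": {
  "targets": [
    [[0,0.4,-0.16],[0,0,0],0],
    [[0,0.38,-0.16],[0,0,0],0],
    [[0,0,0],[0,0,0],0],
    [[0,0,0],[0,0,0],0]
  ]
}}

```text
time: 6.82
ee_pos: [0.5872, 0.2905, 0.2567]
eef_rot: [0.677, 0.736, -0.001, -0.001]
ft_force: [-6.8, -0.2, -0.5]
width: 0.0102
grip_force: 39.6
```

Run:
```python
from h import *
from bench import r
c=r.camera("scene");i=c["image"];cv2.imwrite("pics/s3.png",i)
d=r.camera("top");j=d["image"];cv2.imwrite("pics/t3.png",j)
cv2.imwrite("pics/c3.png",np.hstack([cv2.resize(i[170:310,340:510],None,fx=4.2/1.8,fy=4.2/1.8,interpolation=cv2.INTER_CUBIC)[:326],cv2.resize(j[140:205,200:300],None,fx=4,fy=5,interpolation=cv2.INTER_CUBIC)[:326].repeat(1,0) if 0 else cv2.resize(j[130:211,220:310],(362,326),interpolation=cv2.INTER_CUBIC)]))
```

```text
(no output)
```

View pics/c3.png

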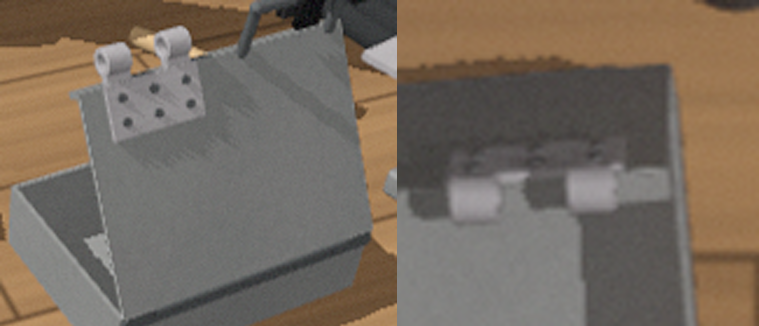

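The scene crop shows the knuckle faces at crop pixels (105,66) and (168,49). The top crop shows the tube centres at crop x 78 and 197, y 200 and 190.

Run:
```python
from h import *
from bench import r
t=r.camera("top"); s=r.camera("scene")
ax=np.array([.9964,.085]); h0=np.array([.4475,.279])+.222*ax
k=362/90; T=lambda u,v:(220+u/k,130+v/k); k2=4.2/1.8; S=lambda u,v:(340+u/k2,170+v/k2)
for a,b in [((105,64),(197+25,188)),((168,47),(78+26,198))]:
    P=tri((s,S(*a)),(t,T(*b))); d=(h0-P[:2])@ax; z=P[2]-.07
    print(P,proj(s,P)-S(*a),proj(t,P)-T(*b),d,np.hypot(d,z),np.degrees(np.arctan2(z,d))-1.1)
# hinge corner checks (rim z=.07)
print("hinge corners scene",onz(s,S(370,237),.07),onz(s,S(122,318),.07), "top", onz(t,T(670-397,65),.07))
hin=lambda y:h0+ (y)*np.array([-.085,.9964])
print("model hinge ends", hin(-.07+.13),hin(-.07-.13))
for th in (58,60,62):
    a=np.radians(th); u=-.191*np.cos(a);w=.191*np.sin(a)
    P=np.r_[hin(-.2)+u*ax,.07+w];Q=np.r_[hin(.06)+u*ax,.07+w]; print(th,(proj(s,P)-[340,170])*k2,(proj(s,Q)-[340,170])*k2)
```

```text
[0.5834 0.1156 0.2513] [-1.587   0.1544] [-1.3667 -0.6349] 0.10052624572095153 0.20734803704051805 59.89939256586024
[0.5791 0.1728 0.2516] [-2.0266  0.2406] [-1.7488 -0.8918] 0.09988362628384483 0.20723226421262467 60.08462685302953
hinge corners scene [0.6723 0.3523 0.07  ] [0.6839 0.1016 0.07  ] top [0.6907 0.0993 0.07  ]
model hinge ends [0.6636 0.3577] [0.6857 0.0986]
58 [70.7896 92.225 ] [331.9461  18.49  ]
60 [74.7848 92.4081] [337.2095  18.1991]
62 [78.8921 92.8848] [342.5787  18.173 ]
```

Call:
{"api": "move_arm", "payload": {
  "targets": [
    [[0,0,0],[0,0,0],35],
    [[0,0,0],[0,0,0],35],
    [[0,0,-1],[0,0,0],35],
    [[0,0,-3],[0,0,0],35],
    [[0,0,-5],[0,0,0],35],
    [[0,0,-2],[0,0,0],35]
  ]
}}

```text
time: 7.78
ee_pos: [0.5893, 0.2905, 0.3713]
eef_rot: [0.677, 0.736, 0.002, 0.001]
ft_force: [0.4, 0.3, -0.9]
width: 0.0303
grip_force: 0.0
```

Run:
```python
from h import *
from bench import r
s=r.read_state(); print(s["time"],s["ee_pos"],s["ft_force"],s["joint_positions"])
print(step(s,[.499,-.136,.2],down(0)))
```

```text
7.775 [0.5893 0.2905 0.3713] [ 0.4449  0.3464 -0.9023] [-0.7122  0.3825  0.2777  1.1064 -0.1032  1.6605 -0.3806]
(array([-41.7966, -12.6057,  16.9811]), array([ 0.0018, -0.0054,  1.6537]))
```

Call:
{"api": "move_arm", "payload": {
  "targets": [
    [[-5.22,-1.57,0],[0,0,0],35],
    [[-5.22,-1.57,0],[0,0,0],35],
    [[-5.22,-1.57,0],[0,0,0],35],
    [[-5.22,-1.57,0],[0,0,0],35],
    [[-5.22,-1.57,0],[0,0,0.184],35]
  ]
}}

```text
time: 8.4
ee_pos: [0.5315, 0.022, 0.368]
eef_rot: [0.743, 0.669, 0.001, 0.0]
ft_force: [1.6, -0.5, 0.5]
width: 0.0302
grip_force: 0.0
```

Run:
```python
from h import *
from bench import r
s=r.read_state(); print(s["time"],s["ee_pos"],s["ft_force"],s["joint_positions"])
print(step(s,[.499,-.136,.2],down(0)))
```

```text
8.4 [0.5315 0.022  0.368 ] [ 1.5835 -0.5339  0.5136] [-0.5053  0.0782  0.41    1.471  -0.0317  1.5973 -0.2017]
(array([-16.0635,  -1.6127,  16.7857]), array([ 0.0005, -0.0016,  1.4664]))
```

Call:
{"api": "move_arm", "payload": {
  "targets": [
    [[-4.02,-0.4,1],[0,0,0],45],
    [[-4.02,-0.4,1],[0,0,0],45],
    [[-4.02,-0.4,1],[0,0,0],45],
    [[-4.02,-0.4,1],[0,0,0],45],
    [[0,0,1.6],[0,0,0.183],45],
    [[0,0,1.6],[0,0,0.183],45],
    [[0,0,1.6],[0,0,0.183],45],
    [[0,0,1.6],[0,0,0.183],45],
    [[0,0,1.6],[0,0,0.183],45],
    [[0,0,1.6],[0,0,0.183],45],
    [[0,0,1.6],[0,0,0.183],45],
    [[0,0,1.6],[0,0,0.183],45],
    [[0,0,0],[0,0,0],45]
  ]
}}

```text
time: 10.02
ee_pos: [0.4996, -0.1345, 0.1989]
eef_rot: [1.0, 0.003, -0.0, -0.0]
ft_force: [-0.0, 0.4, 0.6]
width: 0.0392
grip_force: 0.0
```

Run:
```python
from h import *
from bench import r
s=r.read_state(); print(s["time"],s["ee_pos"],R.from_quat(s["eef_rot"]).as_matrix(),s["joint_positions"])
c=r.camera("wrist"); cv2.imwrite("pics/w3.png",c["image"]); print(c["cam_to_world"])
print(proj(c,[.554,-.136,.012]),proj(c,[.499,-.136,.046]))
```

```text
10.025 [ 0.4996 -0.1345  0.1989] [[ 1.      0.0068 -0.0009]
 [ 0.0068 -1.      0.0001]
 [-0.0009 -0.0001 -1.    ]] [-0.3768  0.1082  0.5956  1.8033 -0.0638  1.2502 -1.3278]
[[ 0.0051 -0.9586 -0.2847  0.5766]
 [-1.     -0.0051 -0.0008 -0.1345]
 [-0.0007  0.2847 -0.9586  0.3613]
 [ 0.      0.      0.      1.    ]]
[321.2852 146.4761] [321.0032 220.399 ]
```

View pics/w3.png

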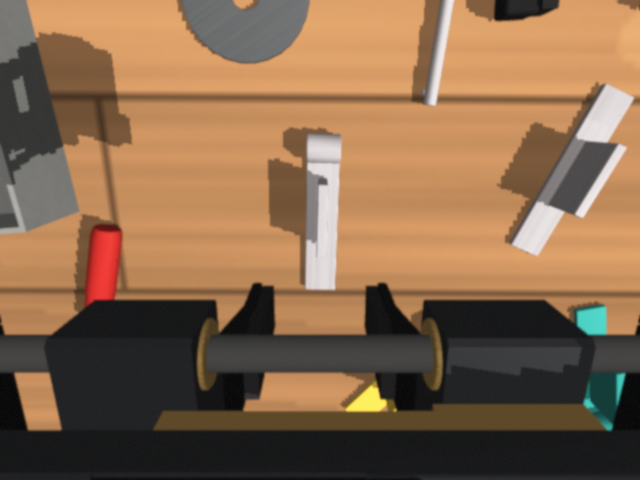

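The wrist view shows the barrelled strap upright in the image: barrel at (323,148), bare end at (320,289), rib from (322,178) to (322,255). The plain strap is away to the right at (570,170).

Run:
```python
from h import *
from bench import r
c=r.camera("wrist"); hsv=cv2.cvtColor(c["image"],cv2.COLOR_BGR2HSV)
m=((hsv[...,1]<60)&(hsv[...,2]>130)).astype(np.uint8)
m[:,:290]=0;m[:,360:]=0;m[:120]=0;m[292:]=0
ys,xs=np.nonzero(m)
for y in range(128,292,6):
    q=np.nonzero(m[y])[0]; print(y,q.min() if len(q) else 0,q.max() if len(q) else 0,end="; ")
b=onz(c,(323.5,148),.013); e=onz(c,(320,289.5),.006); print(b,e,np.linalg.norm((b-e)[:2]),np.arctan2(*(b-e)[[1,0]]))
```

```text
128 0 0; 134 0 0; 140 307 340; 146 306 340; 152 306 340; 158 306 340; 164 307 339; 170 307 338; 176 308 338; 182 308 338; 188 308 338; 194 308 337; 200 308 337; 206 308 337; 212 308 337; 218 308 336; 224 308 336; 230 310 336; 236 309 336; 242 305 335; 248 305 335; 254 305 335; 260 305 335; 266 305 334; 272 305 334; 278 305 334; 284 305 334; 290 324 332; [ 0.5534 -0.1378  0.013 ] [ 0.4228 -0.136   0.006 ] 0.13065643226597876 -0.01374697452130168
```

Call:
{"api": "move_arm", "payload": {
  "targets": [
    [[-0.12,0.25,4],[0,0,0.02],45],
    [[0,0,5],[0,0,0],45],
    [[0,0,4.5],[0,0,0],45],
    [[0,0,3],[0,0,0],45],
    [[0,0,1.7],[0,0,0],45],
    [[0,0,0.5],[0,0,0],45],
    [[0,0,0],[0,0,0],45]
  ],
  "grip_force": 45
}}

```text
time: 11.0
ee_pos: [0.4995, -0.1371, 0.0128]
eef_rot: [1.0, -0.007, 0.001, -0.0]
ft_force: [0.2, -0.4, 0.5]
width: 0.0392
grip_force: 0.0
```

Run:
```python
from h import *
from bench import r
s=r.read_state(); print(s["time"],s["ee_pos"],R.from_quat(s["eef_rot"]).as_matrix(),s["ft_force"])
c=r.camera("wrist"); cv2.imwrite("pics/w4.png",c["image"])
hsv=cv2.cvtColor(c["image"],cv2.COLOR_BGR2HSV)
m=((hsv[...,1]<60)&(hsv[...,2]>130)).astype(np.uint8);m[:,:280]=0;m[:,370:]=0
for y in range(0,320,12):
    q=np.nonzero(m[y])[0]; print(y,q.min() if len(q) else 0,q.max() if len(q) else 0,end="; ")
print(proj(c,[.5534,-.1378,.024]))
```

```text
11.0 [ 0.4995 -0.1371  0.0128] [[ 0.9999 -0.0135  0.0013]
 [-0.0135 -0.9999  0.    ]
 [ 0.0013 -0.0001 -1.    ]] [ 0.1609 -0.4279  0.5079]
0 0 0; 12 0 0; 24 0 0; 36 0 0; 48 0 0; 60 0 0; 72 0 0; 84 0 0; 96 0 0; 108 0 0; 120 0 0; 132 0 0; 144 0 0; 156 283 354; 168 282 355; 180 282 355; 192 283 354; 204 353 353; 216 286 350; 228 286 350; 240 287 349; 252 287 349; 264 287 349; 276 288 349; 288 288 348; 300 288 347; 312 288 347; [318.1807 183.0268]
```

Call:
{"api": "move_arm", "payload": {
  "targets": [
    [[0,0,0],[0,0,0],0],
    [[0,0,0],[0,0,0],0],
    [[0,0,0],[0,0,0],0],
    [[0,0,0],[0,0,0],0],
    [[0,0,-1],[0,0,0],0],
    [[0,0,-3],[0,0,0],0],
    [[0,0,-5],[0,0,0],0],
    [[0,0,-6],[0,0,0],0],
    [[0,0,-6],[0,0,0],0],
    [[0,0,-6],[0,0,0],0],
    [[0,0,-4],[0,0,0],0],
    [[0,0,0],[0,0,0],0]
  ]
}}

```text
time: 12.55
ee_pos: [0.4995, -0.1377, 0.325]
eef_rot: [1.0, -0.007, 0.003, -0.0]
ft_force: [0.8, -0.5, -3.6]
width: 0.0077
grip_force: 45.0
```

Run:
```python
from h import *
from bench import r
s=r.read_state(); print(s["time"],s["ee_pos"],R.from_quat(s["eef_rot"]).as_matrix(),s["ft_force"],s["torque"],s["width"],s["joint_positions"])
c=r.camera("wrist"); im=c["image"]; cv2.imwrite("pics/w5.png",im)
Rt=R.from_quat(s["eef_rot"])
# predicted barrel centre at tool (55, 0, -1) mm : grasp pt is -19 in z, eye 18 further down
for dz in (-.013,-.001,.011): print(proj(c,s["ee_pos"]+Rt.apply([.055,0,dz])))
T=c["cam_to_world"]; o=Rt.inv(); print("cam in tool",o.apply(T[:3,3]-s["ee_pos"]))
# eye target, lid at 60
ax=np.array([.9964,.085]); ay=np.array([-.085,.9964]); h0=np.array([.4475,.279])+.222*ax-.07*ay
a=np.radians(60); E=np.r_[h0-(.208*.5-.004*.866)*ax-.065*ay,.07+.208*.866+.004*.5]; print("eye model",E)
```

```text
12.55 [ 0.4995 -0.1377  0.325 ] [[ 0.9999 -0.0149  0.0051]
 [-0.0149 -0.9999  0.0001]
 [ 0.0051 -0.0001 -1.    ]] [ 0.7713 -0.5244 -3.6236] [-0.0194  0.1764  0.0163] 0.007657026236382206 [-0.4121  0.0373  0.6192  1.6019 -0.0228  1.5044 -1.3775]
[318.3341 181.0155]
[318.4233 176.553 ]
[318.5006 172.6857]
cam in tool [ 0.0769  0.0005 -0.1625]
eye model [0.58   0.1548 0.2521]
```

View pics/w5.png

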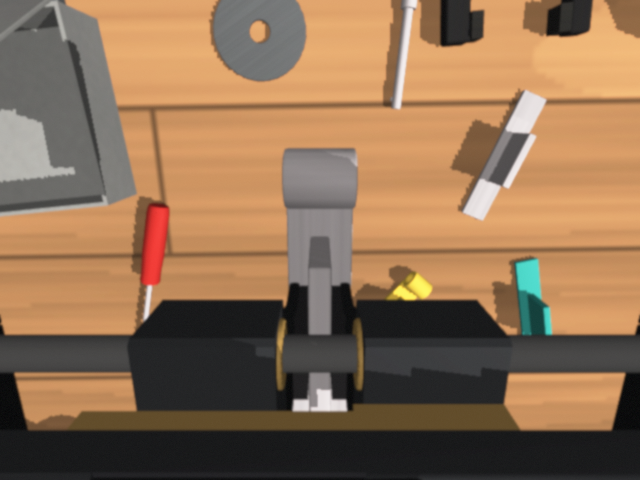

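The wrist view shows the strap gripped straight. The barrel spans cols 283–357 and rows 148–209, centred at (320,178), against a predicted (318,177). The bystanders have not moved.

Call:
{"api": "move_arm", "payload": {
  "targets": [
    [[-0.5,-4.06,0],[0,0,0],0],
    [[-0.4,-4.06,0],[0,0,0],0],
    [[-0.4,-4.06,0],[0,0,0],0],
    [[-0.4,-4.06,0],[0,0,0],0],
    [[-0.4,-4.06,0],[0,0,0],0],
    [[-0.4,-4.06,0],[0,0,0],0],
    [[-0.25,-4.06,0],[0,0,0],0],
    [[0,0,0],[0,0,-0.05],0],
    [[0,0,2],[0,0,-0.05],0],
    [[0,0,2.7],[0,0,0],0],
    [[0,0,2],[0,0,0],0],
    [[0,0,0.7],[0,0,0],0],
    [[0,0,0],[0,0,0],0],
    [[0,0,0],[0,0,0],0]
  ]
}}

```text
time: 14.35
ee_pos: [0.4755, 0.1476, 0.2485]
eef_rot: [0.999, 0.043, 0.0, -0.0]
ft_force: [0.2, -0.1, -3.3]
width: 0.0078
grip_force: 45.0
```

Run:
```python
from h import *
from bench import r
s=r.read_state(); print(s["time"],s["ee_pos"],R.from_quat(s["eef_rot"]).as_matrix(),s["ft_force"],s["torque"],s["width"])
c=r.camera("wrist"); im=c["image"]; cv2.imwrite("pics/w6.png",im)
Rt=R.from_quat(s["eef_rot"]); print(proj(c,s["ee_pos"]+Rt.apply([.055,0,-.001])))
a=np.array([.9964,.085,0]);b=np.array([-.085,.9964,0]);E=np.array([.5803,.155,.2518])
for k in(-.039,-.017,0,.017,.039): print(k,proj(c,E+k*b))
cv2.imwrite("pics/w6c.png",cv2.resize(im[0:230,180:460],None,fx=2.6,fy=2.6,interpolation=cv2.INTER_CUBIC))
```

```text
14.35 [0.4755 0.1476 0.2485] [[ 0.9963  0.0856  0.0007]
 [ 0.0856 -0.9963  0.0004]
 [ 0.0008 -0.0003 -1.    ]] [ 0.2382 -0.0534 -3.2616] [-0.0468  0.1837 -0.0478] 0.0077985558224566934
[318.6251 176.4507]
-0.039 [433.3139  35.0693]
-0.017 [371.0243  35.1512]
0 [322.9065  35.2145]
0.017 [274.802   35.2778]
0.039 [212.5687  35.3596]
```

View pics/w6c.png

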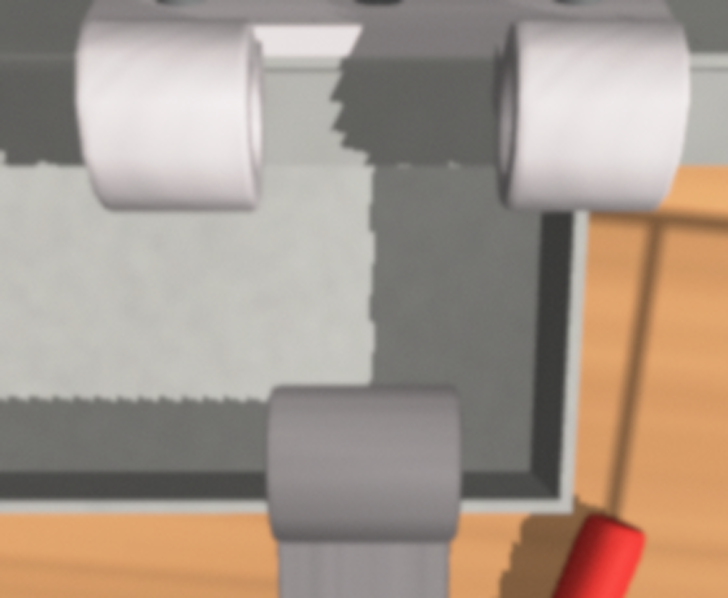

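The crop shows the two knuckles at crop cols 78–262 and 498–688, with their lower edge at row 210, so the gap centre is at about col 381 (original col 326.5). The barrel spans cols 268–461 (original 320.2) and rows 385–542.

```bash
cat >> h.py <<'E'
def sil(c,P,rad=.012):
    "rows of the silhouette of a cylinder lying along the image's columns direction"
    T=c["cam_to_world"]; q=T[:3,:3].T@(np.asarray(P)-T[:3,3]); d=np.hypot(q[1],q[2]); a=np.arctan2(q[1],q[2]); b=np.arcsin(rad/d)
    return c["cy"]+K(c)*np.tan([a-b,a+b])
E
python3 - <<'E'
from h import *
from bench import r
c=r.camera("wrist"); s=r.read_state(); Rt=R.from_quat(s["eef_rot"])
E=np.array([.5803,.155,.2518])
print("knuckle",sil(c,E),"meas",20/2.6,210/2.6)
print("barrel",sil(c,s["ee_pos"]+Rt.apply([.055,0,-.001])),"meas",385/2.6,542/2.6)
from scipy.optimize import fsolve
f=lambda v:sil(c,s["ee_pos"]+Rt.apply([v[0],0,v[1]]))-[385/2.6,542/2.6]
print("barrel in tool fit",fsolve(f,[.055,-.001]))
f=lambda v:sil(c,s["ee_pos"]+Rt.apply([v[0],0,v[1]]))-[20/2.6,210/2.6]
v=fsolve(f,[.105,-.001]); print("knuckle in tool fit",v, s["ee_pos"]+Rt.apply([v[0],0,v[1]]), "model in tool",Rt.inv().apply(E-s["ee_pos"]))
E
```

```text
knuckle [-4.0151 72.1355] meas 7.692307692307692 80.76923076923076
barrel [145.1404 207.0675] meas 148.07692307692307 208.46153846153845
barrel in tool fit [0.0536 0.0027]
knuckle in tool fit [0.1024 0.0009] [0.5776 0.1565 0.2478] model in tool [ 0.105   0.0017 -0.0031]
```

Call:
{"api": "move_arm", "payload": {
  "targets": [
    [[0.5,0.22,-0.2],[0,0,0],0],
    [[1.0,0,0],[0,0,0],0],
    [[0.8,0,0],[0,0,0],0],
    [[0.3,0,0],[0,0,0],0],
    [[0,0,0],[0,0,0],0],
    [[0,0,0],[0,0,0],0]
  ]
}}

```text
time: 15.2
ee_pos: [0.5012, 0.1476, 0.2499]
eef_rot: [0.999, 0.043, -0.0, -0.0]
ft_force: [-0.1, 0.8, -1.8]
width: 0.0078
grip_force: 45.0
```

Run:
```python
from h import *
from bench import r
s=r.read_state(); print(s["time"],s["ee_pos"],R.from_quat(s["eef_rot"]).as_matrix(),s["ft_force"],s["torque"])
c=r.camera("wrist"); im=c["image"]; cv2.imwrite("pics/w7.png",im)
sc=r.camera("scene")["image"]; cv2.imwrite("pics/s7.png",sc)
a=cv2.resize(im[60:230,200:450],None,fx=1.9,fy=1.9,interpolation=cv2.INTER_CUBIC)
b=cv2.resize(sc[170:250,360:440],(323,323),interpolation=cv2.INTER_CUBIC)
cv2.imwrite("pics/c7.png",np.hstack([a,b]))
```

```text
15.2 [0.5012 0.1476 0.2499] [[ 0.9963  0.0857 -0.0002]
 [ 0.0857 -0.9963  0.0001]
 [-0.0002 -0.0001 -1.    ]] [-0.0508  0.8214 -1.7594] [-0.0649  0.1589  0.012 ]
```

View pics/c7.png

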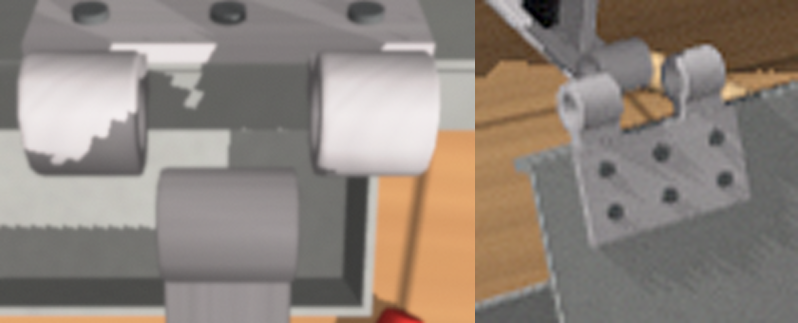

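I'm going by numbers only from here: that last crop was my eleventh picture, one over the limit of 10. It shows knuckles at crop cols 20–147 and 311–437 (rows 50–175), and the barrel at cols 157–298 (rows 168–282), laterally centred.

Run:
```python
from h import *
from bench import r
from scipy.optimize import least_squares as LS
c=r.camera("wrist"); s=r.read_state(); Rt=R.from_quat(s["eef_rot"])
g=lambda v:s["ee_pos"]+Rt.apply([v[0],0,v[1]])
mk=np.array([86.3,152.1]);mb=np.array([148.4,208.4])
b=LS(lambda v:sil(c,g(v))-mb,[.055,-.001]).x; k=LS(lambda v:sil(c,g(v))-mk,[.077,-.001]).x
print("barrel",b,"knuckle",k,"diff",k-b)
# earlier view: knuckle (same camera in tool), tool was 2.58 cm back, 1.4 mm lower
import copy
c0=copy.deepcopy(c); c0["cam_to_world"]=c["cam_to_world"].copy(); c0["cam_to_world"][:3,3]+=np.array([.4755,.1476,.2485])-s["ee_pos"]
f=lambda v:np.r_[(sil(c,g(v))-mk),(sil(c0,g(v))-[7.7,80.8])]
q=LS(f,[.077,-.001]); print("2-view",q.x,q.fun)
q=LS(lambda v:f(v)[[1,3]],[.077,-.001]); print("lower edges only",q.x,g(q.x))
q=LS(lambda v:[sil(c,g(v)).mean()-mk.mean(),sil(c0,g(v)).mean()-44.25],[.077,-.001]); print("centres only",q.x)
# scene camera: face centres of knuckles (-y ends) and barrel -y face
S=r.camera("scene"); 
for n,v in (("barrel nominal",[.055,-.001]),("barrel fit",b)): print(n,proj(S,s["ee_pos"]+Rt.apply([v[0],.014,v[1]])), proj(S,s["ee_pos"]+Rt.apply([v[0],-.014,v[1]])))
for kk in (-.039,-.017,.017,.039): print(kk,proj(S,np.array([.5803,.155,.2518])+kk*np.array([-.085,.9964,0])))
```

```text
barrel [0.0534 0.0038] knuckle [0.0763 0.0003] diff [ 0.0229 -0.0036]
2-view [0.0764 0.0006] [-0.1396 -0.2488 -0.2198  0.6131]
lower edges only [ 0.0764 -0.0014] [0.5773 0.1542 0.2514]
centres only [ 0.0763 -0.0003]
barrel nominal [388.0932 188.137 ] [400.6884 184.7344]
barrel fit [387.4125 189.8952] [399.9593 186.49  ]
-0.039 [383.7731 197.3893]
-0.017 [394.0121 194.5662]
0.017 [409.5124 190.2926]
0.039 [419.3387 187.5833]
```

Call:
{"api": "move_arm", "payload": {
  "targets": [
    [[0.6,0.02,-0.18],[0,0,0],0],
    [[0.6,0,0],[0,0,0],0],
    [[0.6,0,0],[0,0,0],0],
    [[0.4,0,0],[0,0,0],0],
    [[0,0,0],[0,0,0],0],
    [[0,0,0],[0,0,0],0]
  ]
}}

```text
time: 16.15
ee_pos: [0.5232, 0.1493, 0.2517]
eef_rot: [0.999, 0.043, -0.0, -0.0]
ft_force: [0.1, 0.5, -2.9]
width: 0.0077
grip_force: 45.0
```

Run:
```python
from h import *
from bench import r
s=r.read_state(); print(s["time"],s["ee_pos"],R.from_quat(s["eef_rot"]).as_matrix(),s["ft_force"],s["torque"])
c=r.camera("wrist"); im=c["image"]; cv2.imwrite("pics/w8.png",im)
S=r.camera("scene"); cv2.imwrite("pics/s8.png",S["image"])
g=im.mean(2).astype(int); hs=cv2.cvtColor(im,cv2.COLOR_BGR2HSV)
for u in (235,250,265,300,310,320,330,340,375,390,405): print(u,"rows130-226/4:",g[130:228:4,u])
for v in (165,175,185,195): print("row",v,"".join("%4d"%x for x in g[v,208:432:4]))
a=np.array([.9964,.085,0]);b=np.array([-.085,.9964,0]);E=s["ee_pos"]+.0541*a-[0,0,.0008]
gs=S["image"].mean(2).astype(int)
print("scene profiles (vertical) at positions along axis")
for k in (-.035,-.028,-.021,-.010,-.005,0,.005,.01,.021,.028,.035):
    p=proj(S,E+k*b); print(k,p.round(1),gs[int(p[1])-10:int(p[1])+11,int(round(p[0]))])
```

```text
16.15 [0.5232 0.1493 0.2517] [[ 0.9963  0.0857 -0.0002]
 [ 0.0857 -0.9963  0.    ]
 [-0.0001 -0.     -1.    ]] [ 0.0979  0.455  -2.896 ] [-0.0055  0.1854 -0.0132]
235 rows130-226/4: [142 142 139 136 135 124 136 145 152 152 156 156 154 150 146 140 135 128
 113  99 119 121 121 121 106]
250 rows130-226/4: [138 142 138 135 133 119 137 142 149 151 153 156 159 156 150 145 139 132
 119 103 119 118 120 120 106]
265 rows130-226/4: [143 141 138 135 133 119 135 137 146 153 154 157 158 159 155 149 142 135
 122 106 121 121 121 120 105]
300 rows130-226/4: [141 140 138 135 133 125 146 150 155 159 160 160 157 158 153 147 141 137
 121 106 149 153 153 153 153]
310 rows130-226/4: [142 139 137 134 132 123 144 150 155 158 160 162 159 159 155 148 142 138
 123 107 153 156 156 156 157]
320 rows130-226/4: [137 138 137 133 132 122 142 148 155 158 159 161 160 160 155 150 144 139
 125 109 156 158 159 159 158]
330 rows130-226/4: [141 137 137 133 131 121 141 148 154 157 159 162 162 161 156 151 145 140
 126 111 156 160 161 161 160]
340 rows130-226/4: [142 136 136 132 131 119 141 146 152 157 159 161 162 162 156 153
[... 1862 characters left out ...]
6 122 127 131 133 130 129 121 119 118 108  94 126
 137  99  80]
0 [400.4 192.1] [167 194 199 162 111 116 123 130 133 131 132 126 127 119 114 106 103 128
 118  90  97]
0.005 [402.7 191.4] [ 65 118 176 166 125 113 121 128 126 132 130 129 129 123 118 109 104  99
  81  80  98]
0.01 [404.9 190.8] [ 76  71  65 145 134 104 119 123 129 131 129 132 132 125 123 114  98 124
 138 104  86]
0.021 [409.9 189.5] [ 73  79  69  71  95 109 109  98  95 110 121 129 128 126 116 101  94  97
  96  99 105]
0.028 [413.  188.6] [ 73  73  77  68  88 108 120 120 126 128 126 126 127 118 117 103  98 115
 132 129 129]
0.035 [416.1 187.7] [ 67  70  74  74  84 104 113 119 125 127 125 126 126 120 118 112  99 119
 126 131 124]
```

Run:
```python
from h import *
from bench import r
c=r.camera("wrist"); im=c["image"]; g=im.mean(2)
for n,cols in (("kL",slice(225,268)),("b",slice(290,350)),("kR",slice(372,392))):
    p=g[:,cols].mean(1); print(n,"up",p[144:158].round(),"low",p[198:214].round())
S=r.camera("scene"); G=S["image"].mean(2).astype(np.float32)
s=r.read_state();a=np.array([.9964,.085,0]);b=np.array([-.085,.9964,0]);E=s["ee_pos"]+.0541*a-[0,0,.0008]
def prof(k0,k1):
    out=[]
    for k in np.linspace(k0,k1,15):
        p=proj(S,E+k*b); d=proj(S,E+k*b)-proj(S,E+(k+.01)*b); d/=np.linalg.norm(d); nrm=np.array([-d[1],d[0]]); nrm*=np.sign(nrm[1])
        t=np.arange(-9,9.1,.5); xy=(p+t[:,None]*nrm).astype(np.float32)
        out.append(cv2.remap(G,xy[:,:1],xy[:,1:],cv2.INTER_LINEAR).ravel())
    return np.mean(out,0)
P=[prof(.024,.036),prof(-.009,.009),prof(-.03,-.021)]
for p in zip(np.arange(-9,9.1,.5),*P): print("%5.1f %4.0f %4.0f %4.0f"%p)
```

```text
kL up [137. 138. 134. 123. 116. 117. 122. 127. 132. 135. 137. 139. 140. 142.] low [131. 128. 125. 121. 117. 114. 110. 106. 102. 103. 111. 118. 120. 121.
 121. 121.]
b up [134. 134. 132. 127. 119. 118. 122. 128. 134. 140. 143. 144. 144. 146.] low [139. 137. 133. 129. 125. 121. 117. 113. 109. 111. 124. 143. 154. 158.
 158. 158.]
kR up [136. 138. 135. 126. 122. 127. 134. 140. 145. 148. 151. 153. 154. 153.] low [128. 125. 122. 118. 114. 110. 106. 103. 102. 103. 102.  99.  98.  97.
  97.  97.]
 -9.0   73  164  113
 -8.5   74  167  112
 -8.0   73  163  111
 -7.5   73  154  112
 -7.0   76  141  110
 -6.5   85  125  111
 -6.0   96  115  120
 -5.5  106  112  127
 -5.0  113  115  135
 -4.5  117  119  142
 -4.0  119  122  146
 -3.5  120  123  150
 -3.0  122  124  152
 -2.5  123  126  155
 -2.0  123  127  158
 -1.5  122  128  157
 -1.0  122  128  155
 -0.5  123  129  150
  0.0  124  128  145
  0.5  124  126  139
  1.0  124  125  134
  1.5  123  124  129
  2.0  120  123  125
  2.5  118  120  121
  3.0  116  118  119
  3.5  114  115  116
  4.0  110  111  112
  4.5  106  106  107
  5.0  102  102  103
  5.5  104  104  103
  6.0  113  110  111
  6.5  122  117  121
  7.0  128  117  126
  7.5  130  107  129
  8.0  129   95  130
  8.5  128   88  129
  9.0  127   92  127
```

Call:
{"api": "move_arm", "payload": {
  "targets": [
    [[0,0,0],[0,0,0],0],
    [[0,0,0],[0,0,0],0],
    [[0,0,0],[0,0,0],0],
    [[0,0,0],[0,0,0],0]
  ]
}}

```text
time: 16.85
ee_pos: [0.5233, 0.1493, 0.2518]
eef_rot: [0.999, 0.043, 0.0, -0.0]
ft_force: [0.5, -0.3, -3.2]
width: 0.0078
grip_force: 45.0
```

Run:
```python
from bench import r
s=r.read_state(); print(s["ee_pos"],s["ft_force"],abs(s["joint_vel"]).max(),s["time"])
print(r.close_job())
```

```text
[0.52327465 0.14929706 0.2517517 ] [ 0.52612192 -0.31657252 -3.20126147] 0.002741214316162274 16.85
the job is handed in; nothing more can be done
None
```

I handed the job in at 16.9 s: the lid stands at about 60°, and the strap's barrel is held level between the knuckles, lined up to about 0.5 mm in two camera views and carried by the gripper alone; I viewed 11 pictures, one over the limit of 10.

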